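# Slide the specimen carrier home on its loading track and swing the keeper over it

## Task

With a fingertip, gently push the dark specimen carrier along its rails, towards the green marks, until you feel it drop into the locating notches; then push the orange keeper round by its pin until it lies across the carrier's edge. Slide the carrier without lifting it, do not ram it, do not touch the specimen riding on it, leave everything else where it stands, and finish with the hand clear.

Things in the scene. Friction and masses are not known exactly. Their poses are not given: they have to be found in the camera images.
- dock: White loading track fixed to the bench, base 400 x 200 x 10 mm (x -200..200, y -115..85). Origin on the bench surface, midway between the rails, halfway along; x along the rails in the direction the carrier must slide, z up. Two steel rails, tops 26 mm above the bench, at y +-32..52 mm, open gap between. Aluminium walls outside (y +-53.5..59.5), 32 mm high, green strip on top at the seat.
- carrier: Loose dark square board 104 x 104 mm, grey top, about 0.55 kg. Origin under its centre at the undersides of its 8 mm high feet; x = slide direction; the board lies 8 to 24 mm above the origin. Riding on the rails the origin is 26 mm above the bench, dropped into the notches 20 mm. It starts 90 to 170 mm short of the seat. Sliding needs 2 to 6 N; once dropped it stops dead against the notch walls.
- push_face (a point): Centre of the carrier's rear face, the face to push: 52 mm behind the carrier's origin along its x and 16 mm above it; face 104 mm wide, 16 mm high.
- seat (a point): Where the carrier's origin lies when home: 70 mm along the dock's x, on the centre line, 20 mm above the bench (board top then 44 mm up). Four notches in the rails there, 6 mm deep and 5 mm longer than the feet, so home is within 2.5 mm of this point.
- keeper (a joint): Angle of the orange keeper arm about its post (rad): 0 parked, arm along the dock's +x outside the rails; grows counter-clockwise seen from above; 1.57 across the carrier's edge (arm along the dock's +y); end stop 1.6. Starts at 0 to 0.3, stays where left, about 1 N at the pin. Arm underside 47 mm, top 54 mm above the bench: clears a seated carrier, one still riding on the rails blocks it.
- keeper_pivot (a point): Axis of the keeper's post (18 mm diameter), at x 70, y -88 mm in the dock's frame, 46 mm above the bench.
- keeper_pin (a point): Middle of the keeper's upright orange pin, 12 mm diameter, 46 mm from the keeper's axis, standing from 54 to 82 mm above the bench; this point is 68 mm above the bench.
- specimen_mid (a point): Middle of the amber resin specimen (40 mm diameter, 22 mm high, loose) in the ring on the carrier; rides along, not to be touched.
- spare_mid (a point): Bystander: middle of a small amber resin specimen, 30 mm diameter, 20 mm high, loose on the dock's base outside the rails (dock y about -88 mm).
- vial_mid (a point): Bystander: middle of a glass vial, 22 mm diameter, 45 mm high, standing loose on the dock's base between the rails near their far (+x) end.
- dropper_mid (a point): Bystander: middle of an amber dropper bottle, 40 mm diameter, 85 mm high, loose on the bench.
- slidebox_mid (a point): Bystander: middle of a blue slide box, 100 x 85 x 34 mm, loose on the bench.
- eyepiece_mid (a point): Bystander: middle of a black eyepiece standing on end, 34 mm diameter, 56 mm high, loose on the bench.
- mug_mid (a point): Bystander: middle of a white mug, 76 mm diameter, 90 mm high, loose on the bench.
Not all that is in view belongs to the job. There is more than one size of the carrier; the job needs the middle-sized.

How it is judged:
By the outcome, as a careful person would: the job done as asked, in the order asked, and still so for the second after the job is handed in, with the robot touching nothing.
It also fails if it takes over 51 s, if anything falls off the work surface, if the arm or the gripper's body presses on something with over 40 N, if the wrist force passes 120 N, or if a joint passes its speed limit or range.

## Robot

A 6-joint arm with a two-finger parallel gripper is mounted at the origin on the work surface. World frame = base frame: x ahead of the robot, y to its left, z up, the work surface at z = 0. Lengths are in m, angles in rad, forces in N, time in s.
With the tool pointing down it reaches from about 0.3 to 0.875 m from the base axis. Payload 6.4 kg.
Tool frame: the origin (TCP) lies midway between the tips of the shut fingers; the grasp point (between the pads) lies 19 mm behind it; z points along the fingers, y is the line along which they close (so a half turn about z gives the same grasp; the last joint's range is limited). The gripper opens to 85 mm and grips with 20 to 120 N. Pads are 22 mm wide; open, the fingers measure 114 mm over their backs; the gripper's body (76 mm by 85 mm) begins 54 mm behind the grasp point. The pads swing forward as they close: fully open they stand 13 mm farther back than shut.
Start: joints at [0.927, 0.181, 1.607, -0, 1.354, -0.206], TCP at [0.244, 0.521, 0.231] pointing down, gripper open.
Joint ranges: [-2.99, 2.99], [-0.89, 2.07], [0.3, 2.58], [-1.14, 4.28], [0, 2.63], [-3.12, 3.12]. Speed limits (rad/s): [2.57, 2.57, 3.01, 3.14, 3.14, 3.14].

## Interface

Orientations are given as a unit quaternion [w, x, y, z].
In Python, from bench import sensors, vision, ctrl gives the robot as it stands.
- The arm moves only by the tool carry_out, never from a script. Its argument "deltas" is text: rows parted by semicolons, each of 7 numbers parted by spaces: the shift along the tool's x, y, z in mm, then the turn, a rotation vector about the tool's x, y, z in rad, then the closure, from 0 (fully open) to 1 (shut). In form: tx ty tz ax ay az claw; .... A call has 1 to 12 rows; each row is the pose to reach, as a shift and turn from the pose commanded when the call began, along the tool's axes at that moment; what a row does not reach only later rows make up. A row lasts 1/8 s, in which the tool goes at most 62.5 mm and 10.7 degrees, less where a joint would pass 70% of its speed; a pose out of reach is approached as far as the arm can. A call with a gripper value outside its range is refused whole. The fingers move at their own pace and stop on an object; the grip force is fixed at half the most. Time passes only in rows, so rows that repeat a pose let the fingers close. It gives the time, the measured TCP pose, the force, the opening and the grip force at its end, in the units of the state.
- sensors.get_obs(): the state, without advancing time (a new reading comes with each control period).
- vision.camera(name): name is "scene" or "top"; returns the picture (400x640x3 uint8, blue, green, red); there is no depth.
- vision.camera_model(name): a dict with "K" (3x3 intrinsics, pixels), "k1" (the pictures are not rectified: a ray, as slopes to the right and down, at radius r is drawn at 1 + k1 r^2 times it, then the intrinsics apply), "extrinsics" (4x4, takes a point from world to camera coordinates). Camera axes: x right, y down, z forward; pixel columns grow to the right and rows downward; lengths in m; the calibration is good to about 2 mm. A picture is of the moment at which its call begins. camera_model takes no time and is no camera call.
- ctrl.hand_in(): hands the job in; it is judged then, once.
The state is a dict: "time_s": time; "q": joint angles; "dq": joint speeds; "joint_efforts": joint torques, N m; "eef_pos": TCP position; "eef_rot": TCP orientation; "wrist_force": force on the tool from outside, world axes, zero at the start; "torque": the same for the moment, N m; "opening": opening from 0.0 (shut) to 1.0 (fully open); "grasp_force": force on a finger pad.
Only numpy, scipy, OpenCV 4.12 (cv2) and the standard library are available. Lean on these libraries where they do the work, as an engineer would, in place of code of your own. Each camera call takes 0.05 s, during which the arm holds its last target. There are 200 camera calls.

## Working session

There is one attempt and no reset: what is moved stays moved. The work goes in short steps, Python scripts to look and compute and a tool call to move; the robot and the scene stay as the last step left them, time stands still between calls to the robot, and variables do not carry over. Pictures are saved under pics/ and viewed, at most 10 in all, crops included, and the job is handed in when it is done.

Besides the shell and the picture viewer there is one more tool, called in YAML: its name, and indented under it one key for each argument. carry_out: Moves the arm, as the interface text tells. Its arguments: {"type":"object","properties":{"deltas":{"type":"string"}},"required":["deltas"]}

```bash
mkdir -p pics; cat > h.py <<'E'
import numpy as np, cv2
from bench import sensors, vision, ctrl
def ray(name,u,v):
    m=vision.camera_model(name);K=np.array(m["K"]);E=np.array(m["extrinsics"]);k=m["k1"]
    d=np.array([(u-K[0,2])/K[0,0],(v-K[1,2])/K[1,1]]);s=d.copy()
    for _ in range(20): s=d/(1+k*(s@s))
    R=E[:3,:3];return -R.T@E[:3,3], R.T@np.array([s[0],s[1],1])
def onz(name,u,v,z):
    o,d=ray(name,u,v);return o+d*(z-o[2])/d[2]
def proj(name,p):
    m=vision.camera_model(name);K=np.array(m["K"]);E=np.array(m["extrinsics"]);c=E[:3,:3]@np.array(p)+E[:3,3]
    s=c[:2]/c[2];s=s*(1+m["k1"]*(s@s));return K[0,0]*s[0]+K[0,2],K[1,1]*s[1]+K[1,2]
E
python3 - <<'E'
from h import *
for n in("scene","top"):
    cv2.imwrite(f"pics/{n}0.png",vision.camera(n)); m=vision.camera_model(n); print(m)
o=sensors.get_obs();print({k:o[k] for k in("time_s","eef_pos","eef_rot","wrist_force","opening")})
E
```

```text
{'K': array([[425.39156961,   0.        , 318.40486861],
       [  0.        , 425.39156961, 195.23770801],
       [  0.        ,   0.        ,   1.        ]]), 'k1': -0.01980479605021451, 'extrinsics': array([[ 0.81216624,  0.58336254,  0.00861072, -0.40017494],
       [ 0.50756717, -0.69921135, -0.50346704, -0.18319282],
       [-0.2876831 ,  0.41326945, -0.86397153,  1.32904544],
       [ 0.        ,  0.        ,  0.        ,  1.        ]])}
{'K': array([[400.71038062,   0.        , 323.04518861],
       [  0.        , 400.71038062, 195.93763551],
       [  0.        ,   0.        ,   1.        ]]), 'k1': -0.07399565878573738, 'extrinsics': array([[-0.04618537, -0.99892808, -0.0031001 ,  0.04730917],
       [-0.97453608,  0.04573885, -0.21951624,  0.48417412],
       [ 0.21942273, -0.00711728, -0.97560392,  1.27292515],
       [ 0.        ,  0.        ,  0.        ,  1.        ]])}
{'time_s': 0.1, 'eef_pos': array([0.24345082, 0.52036299, 0.2304749 ]), 'eef_rot': array([-3.30750444e-04,  2.17135021e-01,  9.76141250e-01, -7.29657444e-04]), 'wrist_force': array([ 1.08239909, -0.06691407, -0.16891482]), 'opening': 0.9984367443714777}
```

View pics/top0.png

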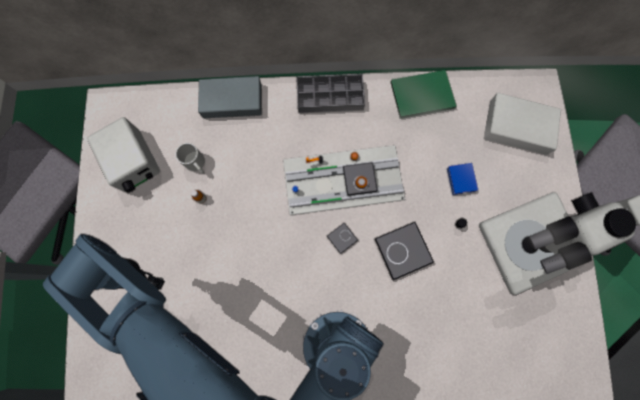

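View pics/scene0.png

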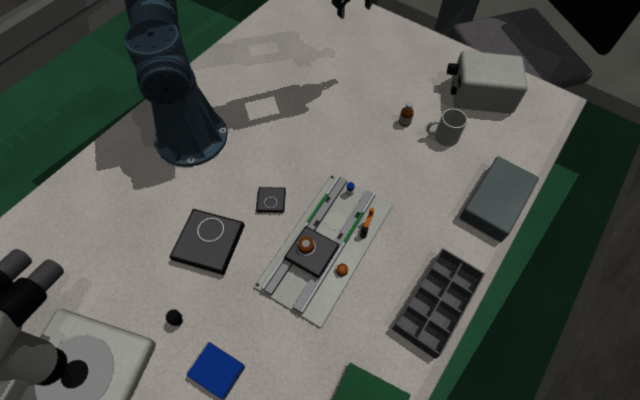

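The top view shows three dark boards: small at (342,237), large at (404,250), and one on the rails at (361,179) carrying the amber specimen. The one on the rails is the middle-sized carrier. The green marks are to its left at about (322,168) and (327,201), and the orange keeper is at (315,160). I'll confirm with an enlarged crop.

```bash
python3 - <<'E'
from h import *
a=cv2.imread("pics/top0.png")[135:225,275:415]; b=cv2.imread("pics/scene0.png")[170:330,250:400]
a=cv2.resize(a,None,fx=5,fy=5,interpolation=2)
cv2.imwrite("pics/c1.png",a)
cv2.imwrite("pics/c2.png",cv2.resize(b,None,fx=3.7,fy=3.7,interpolation=2))
E
```

```text
(no output)
```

View pics/c1.png

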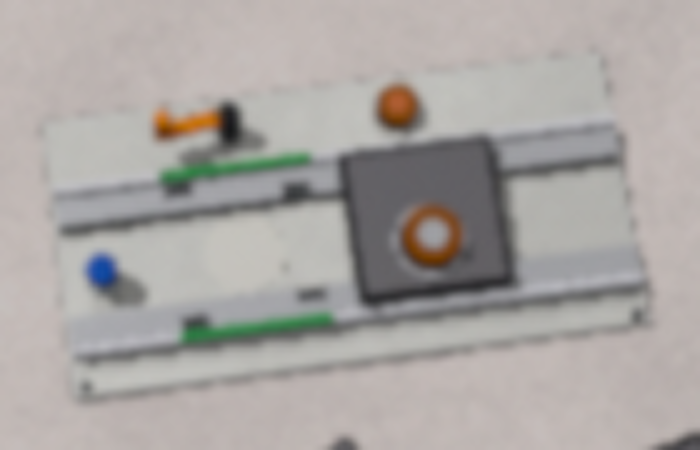

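View pics/c2.png

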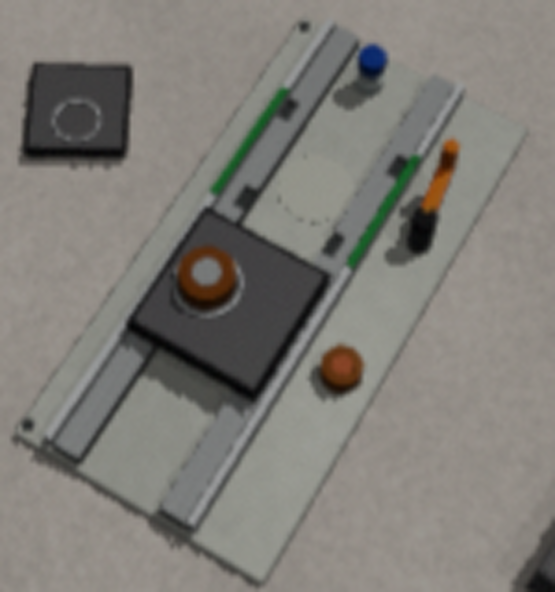

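The crops confirm it: the middle carrier rides on the rails with the amber specimen, and the keeper is parked with its post at crop-top (230,120) and pin at (160,125). Top-crop dock corners are near (45,120), (600,52), (650,322) and (78,400).

```bash
cat > fit.py <<'E'
from h import *
def fit(model,pts):
    m=np.array(model,float);p=np.array(pts);mc=m-m.mean(0);pc=p-p.mean(0)
    th=np.arctan2((mc[:,0]*pc[:,1]-mc[:,1]*pc[:,0]).sum(),(mc*pc).sum())
    R=np.array([[np.cos(th),-np.sin(th)],[np.sin(th),np.cos(th)]]);t=p.mean(0)-R@m.mean(0)
    print("th",th,"t",t,"res mm",np.round(1e3*(p-(m@R.T+t)),1).tolist());return th,R,t
top=lambda u,v:("top",275+(u+.5)/5-.5,135+(v+.5)/5-.5)
sc=lambda u,v:("scene",250+(u+.5)/3.7-.5,170+(v+.5)/3.7-.5)
E
python3 - <<'E'
from fit import *
P=lambda L,z:[onz(*q,z)[:2] for q in L]
M=np.array([(.2,-.115),(-.2,-.115),(-.2,.085),(.2,.085)])
a=P([top(45,120),top(602,54),top(650,324),top(80,402)],.01)
f=fit(M,a)
b=P([sc(527,130),sc(263,583),sc(15,437)],.01); fb=fit(M[:3],b)
# green strips, z .032
g=cv2.imread("pics/top0.png");h=cv2.cvtColor(g,cv2.COLOR_BGR2HSV)
for n in("top","scene"):
    h=cv2.cvtColor(cv2.imread(f"pics/{n}0.png"),cv2.COLOR_BGR2HSV)
    def blobs(lo,hi,z,amin,lab):
        k=cv2.inRange(h,lo,hi);N,_,s,c=cv2.connectedComponentsWithStats(k)
        for i in range(1,N):
            if s[i,4]>=amin:
                w=onz(n,*c[i],z)
                d=f[1].T@(w[:2]-f[2])
                if abs(d[0])<.25 and abs(d[1])<.15: print(n,lab,c[i].round(1),s[i,4],"world",w.round(4),"dock",d.round(4))
    blobs((45,100,60),(80,255,255),.032,8,"green")
    blobs((3,120,60),(20,255,255),.06,4,"orange")
    blobs((100,120,60),(130,255,255),.053,4,"blue")
c=P([top(343,156),top(490,138),top(510,278),top(365,298)],.05)
C=np.array([(.052,-.052),(-.052,-.052),(-.052,.052),(.052,.052)])
fc=fit(C,c);print("carrier dock",f[1].T@(fc[2]-f[2]))
c=P([sc(328,280),sc(253,392),sc(132,322),sc(208,210)],.05);fc=fit(C,c);print("carrier dock",f[1].T@(fc[2]-f[2]))
E
```

```text
th 1.6556943783857694 t [ 0.53704662 -0.05091167] res mm [[1.4, -1.9], [-1.9, 2.4], [1.2, 3.3], [-0.7, -3.8]]
th 1.6611299568893134 t [ 0.54091503 -0.05218477] res mm [[0.1, -2.3], [-2.2, 1.9], [2.1, 0.4]]
top green [319.7 168.2] 37 world [0.5883 0.0316 0.032 ] dock [ 0.0779 -0.0581]
top green [325.2 200.2] 52 world [0.4759 0.0179 0.032 ] dock [0.0738 0.0551]
top orange [354. 156.] 45 world [ 0.6176 -0.0859  0.06  ] dock [-0.0417 -0.0773]
top orange [312.1 159.3] 43 world [0.6123 0.0557 0.06  ] dock [ 0.0998 -0.0841]
top orange [361. 182.] 67 world [ 0.5259 -0.1035  0.06  ] dock [-0.0515  0.0155]
top blue [294.9 188.8] 23 world [0.5148 0.1171 0.053 ] dock [0.1693 0.0079]
scene green [317.  207.6] 72 world [0.4779 0.0134 0.032 ] dock [0.0691 0.0534]
scene green [353.3 226.2] 87 world [0.5902 0.0244 0.032 ] dock [ 0.0705 -0.0594]
scene orange [368.6 217.8] 80 world [0.6152 0.056  0.06  ] dock [ 0.0999 -0.087 ]
scene orange [305.5 243.6] 118 world [ 0.5242 -0.1011  0.06  ] dock [-0.0489  0.017 ]
scene orange [342.  268.5] 90 world [ 0.6372 -0.102   0.06  ] dock [-0.0594 -0.0954]
scene blue [350.2 185.1] 37 world [0.5177 0.1158 0.053 ] dock [0.1678 0.0051]
th 1.6524408075415449 t [ 0.54262661 -0.10209528] res mm [[-2.4, -2.1], [-2.8, 1.2], [2.9, 3.6], [2.3, -2.6]]
carrier dock [-0.05147243 -0.00121972]
th 1.6401758767230346 t [ 0.54613803 -0.10369441] res mm [[-1.9, -3.9], [-3.9, 3.4], [3.5, 2.6], [2.2, -2.2]]
carrier dock [-0.05336356 -0.0045829 ]
```

```bash
cat > d.py <<'E'
from h import *
from scipy.spatial.transform import Rotation as Ro
TH=1.657;T=np.array([.539,-.0515])
c,s=np.cos(TH),np.sin(TH);RD=np.array([[c,-s],[s,c]])
def w(dx,dy,z): return np.r_[RD@np.array([dx,dy])/1e3+T,z/1e3]
def down(yaw): return Ro.from_matrix(np.array([[np.cos(yaw),np.sin(yaw),0],[np.sin(yaw),-np.cos(yaw),0],[0,0,-1]]).T.reshape(3,3).T) 
def rows(targets,pos=None):
    o=sensors.get_obs();q=o["eef_rot"];R0=Ro.from_quat(np.r_[q[1:],q[0]]);p0=np.array(o["eef_pos"])
    for p,yaw in targets:
        t=R0.inv().apply(p-p0)*1e3;r=(R0.inv()*down(yaw)).as_rotvec();print(t.round(1),r.round(3))
def st():
    o=sensors.get_obs();p=o["eef_pos"];d=RD.T@(p[:2]-T)*1e3
    print("t",o["time_s"],"dock",d.round(1),"z",round(p[2]*1e3,1),"F",(RD.T@o["wrist_force"][:2]).round(2),o["wrist_force"][2].round(2),"open",o["opening"],"q6",o["q"][5])
E
python3 - <<'E'
from d import *
print(down(2.704).as_quat().round(3))
rows([(w(-145,0,230),1.657),(w(-145,0,120),1.657),(w(-145,0,36),1.657)])
E
```

```text
[0.217 0.976 0.    0.   ]
[-582.6 -518.2    1.1] [-2.000e-03  1.000e-03  1.047e+00]
[-582.7 -518.   111.1] [-2.000e-03  1.000e-03  1.047e+00]
[-582.7 -517.9  195.1] [-2.000e-03  1.000e-03  1.047e+00]
```

carry_out:
  deltas: "-583 -518 1 0 0 1.047 1;-583 -518 1 0 0 1.047 1;-583 -518 1 0 0 1.047 1;-583 -518 1 0 0 1.047 1;-583 -518 1 0 0 1.047 1;-583 -518 1 0 0 1.047 1;-583 -518 1 0 0 1.047 1;-583 -518 1 0 0 1.047 1;-583 -518 1 0 0 1.047 1;-583 -518 1 0 0 1.047 1;-583 -518 1 0 0 1.047 1;-583 -518 1 0 0 1.047 1"

```text
time_s: 1.6
eef_pos: [0.5407, -0.1701, 0.23]
eef_rot: [-0.0, 0.676, 0.737, 0.0]
wrist_force: [0.1, 0.3, -0.2]
opening: -0.003
grasp_force: 0.0
```

```bash
python3 -c "
from d import *
st();rows([(w(-145,0,110),1.657),(w(-145,0,36),1.657)])"
```

```text
t 1.6 dock [-118.3    8.5] z 230.0 F [ 0.33 -0.12] -0.16 open -0.002613484146132628 q6 -0.5998707945918442
[-26.8   8.6 120. ] [-0.    -0.    -0.001]
[-26.8   8.6 194. ] [-0.    -0.    -0.001]
```

carry_out:
  deltas: "-27 9 0 0 0 0 1;-27 9 60 0 0 0 1;-27 9 110 0 0 0 1;-27 9 110 0 0 0 1;-27 9 110 0 0 0 1"

```text
time_s: 2.22
eef_pos: [0.5526, -0.1947, 0.122]
eef_rot: [0.001, 0.676, 0.737, 0.0]
wrist_force: [0.8, 0.5, 0.5]
opening: 0.002
grasp_force: 0.0
```

```bash
python3 - <<'E'
from d import *
st();rows([(w(-145,0,36),1.657)])
im=vision.camera("scene");cv2.imwrite("pics/s1.png",cv2.resize(im[150:340,220:420],None,fx=3,fy=3,interpolation=2))
E
```

```text
t 2.225 dock [-143.8   -1.2] z 122.0 F [ 0.43 -0.81] 0.46 open 0.0021115302354474457 q6 -0.6272713892944227
[-1.1 -1.4 86. ] [ 0.002  0.001 -0.   ]
```

View pics/s1.png

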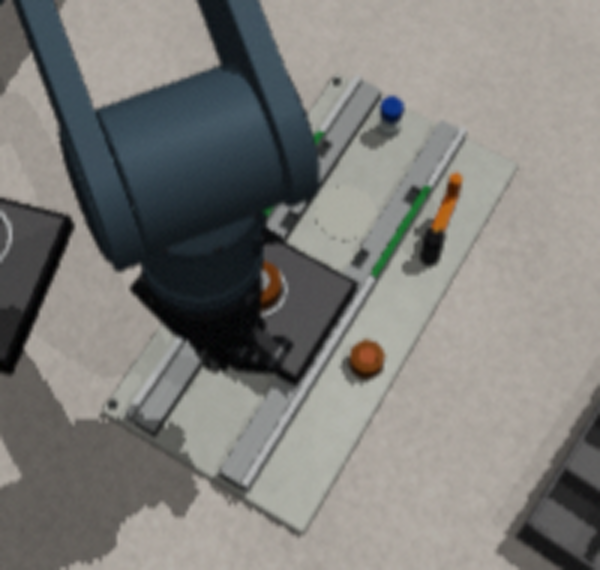

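The hand is behind the carrier, with the fingertip near crop (280,350) and its line clear. I'll descend and then creep forward.

carry_out:
  deltas: "-1 -1 40 0 0 0 1;-1 -1 75 0 0 0 1;-1 -1 86 0 0 0 1;2 -1 86 0 0 0 1;6 -1 86 0 0 0 1;10 -1 86 0 0 0 1;14 -1 86 0 0 0 1;17 -1 86 0 0 0 1;20 -1 86 0 0 0 1"

```text
time_s: 3.4
eef_pos: [0.5489, -0.1741, 0.0344]
eef_rot: [0.0, 0.676, 0.737, -0.0]
wrist_force: [0.8, 0.3, -0.3]
opening: -0.003
grasp_force: 0.0
```

carry_out:
  deltas: "2 0 0 0 0 0 1;4 0 0 0 0 0 1;6 0 0 0 0 0 1;8 0 0 0 0 0 1;10 0 0 0 0 0 1;12 0 0 0 0 0 1"

```text
time_s: 4.15
eef_pos: [0.548, -0.1627, 0.0343]
eef_rot: [0.0, 0.676, 0.737, -0.0]
wrist_force: [0.5, -2.5, -1.7]
opening: 0.004
grasp_force: 1.3
```

```bash
python3 -c "
from d import *
st()"
```

```text
t 4.15 dock [-111.6    0.6] z 34.3 F [-2.5  -0.33] -1.71 open 0.00411478718373187 q6 -0.5815537773795798
```

carry_out:
  deltas: "3 0 0 0 0 0 1;7 0 0 0 0 0 1;11 0 0 0 0 0 1;15 0 0 0 0 0 1;19 0 0 0 0 0 1;23 0 0 0 0 0 1;27 0 0 0 0 0 1;31 0 0 0 0 0 1;35 0 0 0 0 0 1;39 0 0 0 0 0 1;43 0 0 0 0 0 1;47 0 0 0 0 0 1"

```text
time_s: 5.65
eef_pos: [0.5438, -0.1153, 0.0343]
eef_rot: [0.0, 0.676, 0.737, -0.0]
wrist_force: [-0.2, -2.5, -0.7]
opening: 0.002
grasp_force: 1.4
```

carry_out:
  deltas: "4 0 0 0 0 0 1;8 0 0 0 0 0 1;12 0 0 0 0 0 1;16 0 0 0 0 0 1;20 0 0 0 0 0 1;24 0 0 0 0 0 1;28 0 0 0 0 0 1;32 0 0 0 0 0 1;36 0 0 0 0 0 1;40 0 0 0 0 0 1;43 0 0 0 0 0 1;45 0 0 0 0 0 1"

```text
time_s: 7.15
eef_pos: [0.5399, -0.0705, 0.0343]
eef_rot: [-0.0, 0.676, 0.737, -0.0]
wrist_force: [0.3, -2.3, -1.3]
opening: -0.001
grasp_force: 1.4
```

```bash
python3 - <<'E'
from d import *
st()
im=vision.camera("scene");cv2.imwrite("pics/s2.png",cv2.resize(im[150:310,270:430],None,fx=3.6,fy=3.6,interpolation=2))
E
```

```text
t 7.15 dock [-19.    0.7] z 34.3 F [-2.35 -0.05] -1.32 open -0.0013607507194562832 q6 -0.43406966540674397
```

View pics/s2.png

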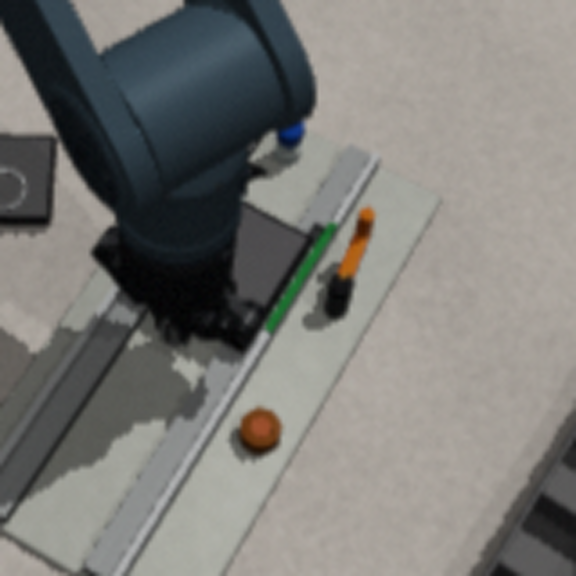

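The carrier is still riding, with its front edge near crop (310,235) and about 25 mm to go. I'll use slower steps.

carry_out:
  deltas: "2 0 0 0 0 0 1;4 0 0 0 0 0 1;6 0 0 0 0 0 1;8 0 0 0 0 0 1;10 0 0 0 0 0 1;12 0 0 0 0 0 1;14 0 0 0 0 0 1;15 0 0 0 0 0 1;16 0 0 0 0 0 1"

```text
time_s: 8.32
eef_pos: [0.5386, -0.0547, 0.0343]
eef_rot: [0.0, 0.676, 0.737, -0.0]
wrist_force: [-0.0, -2.8, -1.3]
opening: -0.004
grasp_force: 1.4
```

carry_out:
  deltas: "1 0 0 0 0 0 1;2 0 0 0 0 0 1;3 0 0 0 0 0 1;4 0 0 0 0 0 1"

```text
time_s: 8.82
eef_pos: [0.5383, -0.0507, 0.0343]
eef_rot: [-0.0, 0.676, 0.737, -0.0]
wrist_force: [0.5, -2.8, -0.8]
opening: 0.003
grasp_force: 1.4
```

carry_out:
  deltas: "1 0 0 0 0 0 1;2 0 0 0 0 0 1;3 0 0 0 0 0 1"

```text
time_s: 9.2
eef_pos: [0.538, -0.0478, 0.0343]
eef_rot: [-0.0, 0.676, 0.737, -0.0]
wrist_force: [1.3, -2.7, -1.5]
opening: -0.0
grasp_force: 1.4
```

carry_out:
  deltas: "1 0 0 0 0 0 1;2 0 0 0 0 0 1;3 0 0 0 0 0 1"

```text
time_s: 9.57
eef_pos: [0.5377, -0.0449, 0.0343]
eef_rot: [0.0, 0.676, 0.737, -0.0]
wrist_force: [-0.0, -2.3, -1.7]
opening: -0.003
grasp_force: 1.4
```

carry_out:
  deltas: "1 0 0 0 0 0 1;2 0 0 0 0 0 1"

```text
time_s: 9.82
eef_pos: [0.5376, -0.0428, 0.0343]
eef_rot: [0.0, 0.676, 0.737, 0.0]
wrist_force: [0.7, -2.9, -1.5]
opening: 0.001
grasp_force: 1.4
```

carry_out:
  deltas: "1 0 0 0 0 0 1;2 0 0 0 0 0 1"

```text
time_s: 10.07
eef_pos: [0.5375, -0.0418, 0.0344]
eef_rot: [0.001, 0.676, 0.737, -0.001]
wrist_force: [-0.5, -8.8, -1.4]
opening: -0.0
grasp_force: 4.8
```

carry_out:
  deltas: "1 0 0 0 0 0 1;2 0 0 0 0 0 1"

```text
time_s: 10.32
eef_pos: [0.5376, -0.0416, 0.0346]
eef_rot: [0.002, 0.676, 0.737, -0.002]
wrist_force: [-1.8, -17.3, -2.0]
opening: -0.003
grasp_force: 8.5
```

```bash
python3 - <<'E'
from d import *
st()
im=vision.camera("scene");cv2.imwrite("pics/s3.png",cv2.resize(im[170:270,300:400],None,fx=5.8,fy=5.8,interpolation=2))
E
```

```text
t 10.325 dock [9.9 0.6] z 34.6 F [-17.13   3.28] -2.05 open -0.003305594701003146 q6 -0.37865010818197026
```

View pics/s3.png

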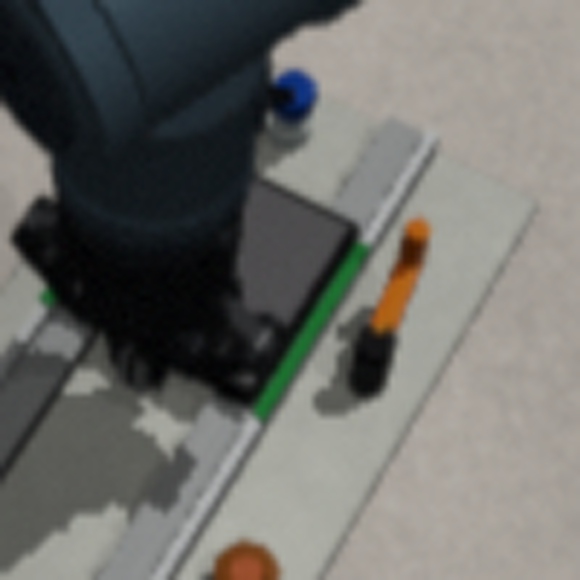

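It stopped dead with the force stepping from 3 to 17 N, and the board fills the green marks, so it has dropped in. I'll back off, lift, and check.

carry_out:
  deltas: "-4 0 0 0 0 0 1;-12 0 0 0 0 0 1;-25 0 0 0 0 0 1;-30 0 -40 0 0 0 1;-30 0 -90 0 0 0 1;-30 0 -125 0 0 0 1;-30 0 -125 0 0 0 1"

```text
time_s: 11.25
eef_pos: [0.5422, -0.07, 0.163]
eef_rot: [0.003, 0.676, 0.737, 0.001]
wrist_force: [-0.4, 0.0, 0.4]
opening: 0.001
grasp_force: 0.0
```

```bash
python3 - <<'E'
from d import *
st()
d=lambda p:((RD.T@(p[:2]-T))*1e3).round(1)
p=onz("scene",300+416.5/5.8-.5,170+228/5.8-.5,.080);print("pin scene",d(p))
def pinmask(n,im):
    k=cv2.inRange(cv2.cvtColor(im,cv2.COLOR_BGR2HSV),(3,120,60),(20,255,255))
    N,l,s,c=cv2.connectedComponentsWithStats(k)
    for i in range(1,N):
        w_=onz(n,*c[i],.055)
        if s[i,4]>6 and np.hypot(*(d(w_)-[100,-88]))<40: print(n,c[i],s[i],d(w_))
t=vision.camera("top")
pinmask("top",t);pinmask("scene",vision.camera("scene"))
print("pin top img0",d(onz(*(lambda u,v:("top",275+(u+.5)/5-.5,135+(v+.5)/5-.5))(162,122),.08)))
print("piv",proj("scene",w(70,-88,54)),"top",proj("top",w(70,-88,54)))
cv2.imwrite("pics/t2.png",cv2.resize(t[130:230,260:400],None,fx=5.5,fy=5.5,interpolation=2))
E
```

```text
t 11.25 dock [-18.7  -1.6] z 163.0 F [0.08 0.35] 0.41 open 0.0005499000513637629 q6 -0.43159951074442315
pin scene [117.5 -81.8]
top [312.11627907 159.34883721] [306 158  14   4  43] [100.4 -83.9]
scene [368.69767442 217.68604651] [364 208  10  20  86] [103.6 -84.4]
pin top img0 [117.4 -79.3]
piv (np.float64(363.9692850989818), np.float64(228.27572510193127)) top (np.float64(320.8863327842346), np.float64(157.15904273107594))
```

View pics/t2.png

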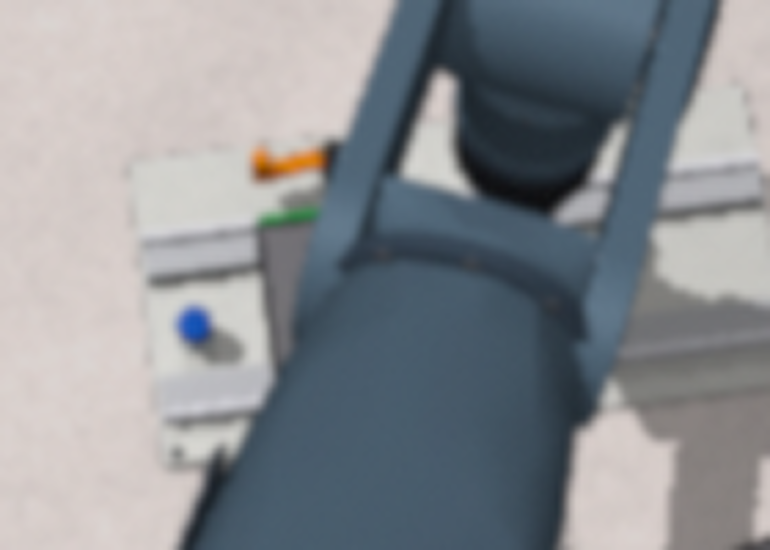

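The board lies between the green strips (front edge at crop (265,290)) and the pin is at crop (262,163), an angle of about 0.15. I'll now go behind the pin.

```bash
python3 -c "
from d import *
rows([(w(120,-116,163),.236),(w(120,-116,62),.236)])"
```

```text
[137.6 116.7  -3.7] [ 0.    -0.     1.421]
[137.5 116.7  97.3] [ 0.    -0.     1.421]
```

carry_out:
  deltas: "138 117 0 0 0 1.42 1;138 117 0 0 0 1.42 1;138 117 0 0 0 1.42 1;138 117 0 0 0 1.42 1;138 117 0 0 0 1.42 1;138 117 0 0 0 1.42 1;138 117 0 0 0 1.42 1;138 117 0 0 0 1.42 1;138 117 0 0 0 1.42 1;138 117 0 0 0 1.42 1"

```text
time_s: 12.6
eef_pos: [0.6439, 0.0787, 0.158]
eef_rot: [-0.0, 0.993, 0.119, -0.001]
wrist_force: [0.0, -0.1, -0.2]
opening: 0.001
grasp_force: 0.0
```

```bash
python3 -c "
from d import *
st();rows([(w(120,-116,62),.236)])"
```

```text
t 12.6 dock [ 120.7 -115.7] z 158.0 F [-0.13 -0.04] -0.16 open 0.0011190960332869001 q6 1.27054608798168
[ 0.3  0.8 96. ] [-0.001  0.002  0.003]
```

carry_out:
  deltas: "0 1 50 0 0 0 1;0 1 85 0 0 0 1;0 1 96 0 0 0 1;0 1 96 0 0 0 1"

```text
time_s: 13.1
eef_pos: [0.6445, 0.0778, 0.063]
eef_rot: [-0.0, 0.993, 0.118, -0.001]
wrist_force: [-0.0, -0.4, 0.6]
opening: -0.002
grasp_force: 0.0
```

```bash
cat >> d.py <<'E'
def F(phi,g): return w(70+46*np.cos(phi)+g*np.sin(phi),-88+46*np.sin(phi)-g*np.cos(phi),62),phi+TH-np.pi/2
E
python3 -c "
from d import *
st();rows([F(p,g) for p,g in[(.15,28),(.15,23),(.15,18)]+[(a,17) for a in np.arange(.2,.85,.08)]])"
```

```text
t 13.1 dock [ 119.7 -116.3] z 63.0 F [-0.42  0.08] 0.59 open -0.0022586026458317134 q6 1.2709499112280895
[-7.4 -1.1  1. ] [-0.     0.001  0.001]
[-12.4  -1.1   1. ] [-0.     0.001  0.001]
[-17.4  -1.1   1. ] [-0.     0.001  0.001]
[-20.7  -1.9   1. ] [-0.     0.001 -0.049]
[-24.5  -2.9   1. ] [-0.     0.001 -0.129]
[-28.3  -3.6   1. ] [-0.     0.001 -0.209]
[-32.2  -4.    1. ] [-0.001  0.001 -0.289]
[-36.2  -4.1   1. ] [-0.001  0.001 -0.369]
[-40.1  -3.9   1. ] [-0.001  0.001 -0.449]
[-44.   -3.4   1. ] [-0.001  0.001 -0.529]
[-47.8  -2.6   1. ] [-0.001  0.001 -0.609]
[-51.6  -1.4   1. ] [-0.001  0.001 -0.689]
```

carry_out:
  deltas: "-7 -1 0 0 0 0 1;-12 -1 0 0 0 0 1;-17 -1 0 0 0 0 1;-21 -2 0 0 0 -0.05 1;-24.5 -3 0 0 0 -0.13 1;-28 -3.5 0 0 0 -0.21 1;-32 -4 0 0 0 -0.29 1;-36 -4 0 0 0 -0.37 1;-40 -4 0 0 0 -0.45 1;-44 -3.5 0 0 0 -0.53 1;-48 -2.5 0 0 0 -0.61 1;-51.5 -1.5 0 0 0 -0.69 1"

```text
time_s: 14.6
eef_pos: [0.5944, 0.0675, 0.064]
eef_rot: [0.0, 0.894, 0.448, 0.001]
wrist_force: [-0.1, 1.3, 0.8]
opening: 0.001
grasp_force: 0.6
```

```bash
python3 -c "
from d import *
st();rows([F(p,17) for p in list(np.arange(.92,1.5,.08))+[1.5,1.53]])"
```

```text
t 14.6 dock [113.7 -65.4] z 64.0 F [ 1.28 -0.01] 0.84 open 0.0006488503078410934 q6 0.5554048844874735
[-4.2 -1.2  2. ] [ 0.001 -0.001 -0.077]
[-8.  -2.1  2. ] [ 0.001 -0.001 -0.157]
[-11.9  -2.7   2. ] [ 0.001 -0.001 -0.237]
[-15.8  -3.    2. ] [ 0.001 -0.001 -0.317]
[-19.7  -3.    2. ] [ 0.001 -0.001 -0.397]
[-23.6  -2.7   2. ] [ 0.001 -0.001 -0.477]
[-27.5  -2.1   2. ] [ 0.001 -0.001 -0.557]
[-31.3  -1.1   2. ] [ 0.001 -0.001 -0.637]
[-32.3  -0.8   2. ] [ 0.001 -0.001 -0.657]
[-33.7  -0.4   2. ] [ 0.001 -0.001 -0.687]
```

carry_out:
  deltas: "-4 -1 1 0 0 -0.08 1;-8 -2 1 0 0 -0.16 1;-12 -2.5 1 0 0 -0.24 1;-16 -3 1 0 0 -0.32 1;-20 -3 1 0 0 -0.4 1;-23.5 -2.5 1 0 0 -0.48 1;-27.5 -2 1 0 0 -0.56 1;-31 -1 1 0 0 -0.64 1;-32.5 -1 1 0 0 -0.66 1;-33.5 -0.5 1 0 0 -0.69 1"

```text
time_s: 15.85
eef_pos: [0.5738, 0.0407, 0.0627]
eef_rot: [0.0, 0.69, 0.723, 0.0]
wrist_force: [-0.9, 0.9, 1.4]
opening: -0.002
grasp_force: 0.5
```

```bash
python3 -c "
from d import *
st()"
```

```text
t 15.85 dock [ 88.9 -42.6] z 62.7 F [0.97 0.78] 1.37 open -0.0022144113240107964 q6 -0.18194455866384476
```

carry_out:
  deltas: "-1 0 0 0 0 0 1;-2 0 0 0 0 0 1"

```text
time_s: 16.1
eef_pos: [0.5738, 0.0387, 0.0623]
eef_rot: [-0.0, 0.691, 0.723, -0.0]
wrist_force: [0.5, 2.0, 0.2]
opening: 0.001
grasp_force: 0.5
```

carry_out:
  deltas: "-1 0 0 0 0 0 1;-1 0 0 0 0 0 1"

```text
time_s: 16.35
eef_pos: [0.5739, 0.0376, 0.0622]
eef_rot: [-0.0, 0.691, 0.723, -0.0]
wrist_force: [-0.5, 0.9, 0.8]
opening: 0.004
grasp_force: 0.2
```

carry_out:
  deltas: "-1 0 0 0 0 0 1;-1 0 0 0 0 0 1"

```text
time_s: 16.6
eef_pos: [0.5739, 0.0373, 0.0622]
eef_rot: [-0.0, 0.691, 0.723, 0.0]
wrist_force: [0.5, 4.3, -0.0]
opening: 0.002
grasp_force: 2.3
```

End stop felt. I'll back off, rise clear, and check.

carry_out:
  deltas: "3 0 0 0 0 0 1;12 0 0 0 0 0 1;22 0 0 0 0 0 1;25 0 -50 0 0 0 1;25 0 -110 0 0 0 1;85 20 -140 0 0 0 1;145 40 -150 0 0 0 1;205 60 -150 0 0 0 1;265 80 -150 0 0 0 1;265 80 -150 0 0 0 1;265 80 -150 0 0 0 1"

```text
time_s: 17.98
eef_pos: [0.6412, 0.306, 0.2116]
eef_rot: [-0.0, 0.69, 0.724, -0.001]
wrist_force: [-0.1, -0.5, -0.5]
opening: -0.001
grasp_force: 0.0
```

```bash
python3 - <<'E'
from d import *
st()
a=vision.camera("top");b=vision.camera("scene")
a=cv2.resize(a[130:230,270:410],(560,400),interpolation=2);b=cv2.resize(b[160:340,250:400],(480,576)[::1],interpolation=2)
cv2.imwrite("pics/f1.png",a);k=np.zeros((576,800,3),np.uint8)
k[:576,:400]=cv2.resize(b,(400,480),interpolation=2).__class__ and cv2.copyMakeBorder(cv2.resize(b,(400,480)),0,96,0,0,0)
k[:286,400:]=cv2.resize(a,(400,286));cv2.imwrite("pics/f2.png",k)
E
```

```text
t 17.975 dock [ 347.4 -132.6] z 211.6 F [-0.49  0.13] -0.5 open -0.0005253055494554794 q6 0.23116956511690412
```

View pics/f2.png

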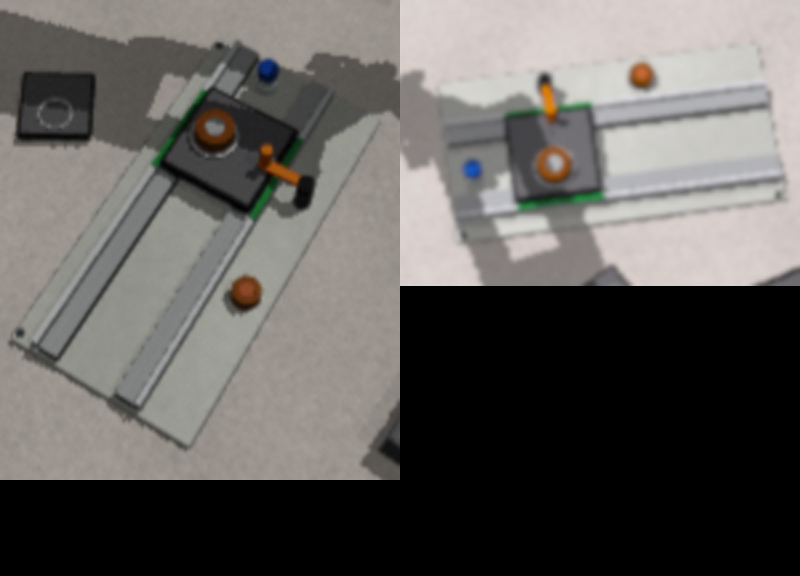

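The carrier sits centred between the green marks (scene panel (228,150)). The keeper lies across its edge, with pin (266,152) and post (305,190), and the specimen, vial and spare are undisturbed. Handing in.

```bash
python3 -c "
from bench import ctrl
print(ctrl.hand_in())"
```

```text
the job is handed in; nothing more can be done
None
```

The carrier is home in its notches, the keeper is turned across its edge to the end stop, the hand is clear, and the job was handed in at about 18 s of the 51 s allowed; no verdict came back.

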